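# Seat the drill chuck in the sharpener's set-up port and hold it home

### The job

Get the bench drill sharpener ready for setting a drill: take the empty drill chuck with the orange knurled collar, put it skirt-down over the pinned steel nose of the set-up port on top of the sharpener, and turn it while pressing down until the hidden keyways inside its skirt drop over the nose's pins. Then push it fully home against the spring and finish while still holding it down there, so that a drill can be set in it. Leave the glue bottle, the turned wooden piece and the drill stand where they are.

Things in the scene. Friction and masses are not known exactly. Their poses are not given: they have to be found in the camera images.
- chuck_collar (a point): centre of the knurled orange collar of the loose drill chuck (about 180 g, round about its z axis, 86 mm high, standing upright on its open skirt). The collar, where it is gripped, is 43 mm in diameter and 24 mm high; below it the black skirt, 40 mm diameter, 48 mm high; above it a black tightening knob, 30 mm diameter, 14 mm high. This point is 26 mm below the top
- chuck_mouth (a point): centre of the skirt's lower rim, 60 mm below chuck_collar on the chuck's axis. The skirt's bore is 26 mm wide and 48 mm deep, open below. Two keyways 180 degrees apart run the full depth of its wall; they cannot be seen from outside and no mark or axis tells their angle: find them by feel
- port (a point): set-up port on the drill sharpener, a grey and black machine screwed to the bench (190 x 150 mm, black top 110 mm high): centre of the port level with that top, z up. Round it is a dark steel shoulder, 51 mm wide, 2 mm above this point: fully home, the chuck's rim is on it. 44 to 116 mm along +x lies a rounded grey wheel cover, 18 mm higher than this point at most
- nose_tip (a point): tip of the fixed upright steel nose, 46 mm above the port point; 24 mm diameter, tapering to 15 mm over its top 7 mm. Two 5 mm pins stick out 4 mm on opposite sides, tops 16.5 mm above the port point, at an angle that differs each time (no axis tells it). A chuck not in line rests with its rim on them; within about 6 degrees of in line it drops past them
- thrust_ring (a joint): spring-loaded aluminium thrust ring round the nose under the pins, in metres of downward travel: 0 when free (its top 8 mm above the port point), 0.006 when the chuck has pushed it level with the shoulder. It pushes up with about 6 N at 0 and about 10 N at 0.006, so the chuck rises again when let go
- glue: white glue bottle with black label and red cap, 58 mm diameter, 170 mm high, origin at the centre of its underside; bystander
- turning: pale turned wooden piece of two stepped discs, 104 mm diameter, 34 mm high, origin at the centre of its underside; bystander
- drill_stand: wooden block 55 x 130 x 30 mm with seven upright drills, 96 mm high at most, origin at the centre of its underside; bystander

How it is judged:
By the outcome, as a careful person would: the job done as asked, in the order asked, and still so for the second after the job is handed in, while the arm keeps its last pose, push and grip.
It also fails if it takes over 72 s, if anything falls off the work surface, if the arm or the gripper's body presses on something with over 40 N, if the wrist force passes 120 N, or if a joint passes its speed limit or range.

### The arm

A 7-joint arm with a two-finger parallel gripper is mounted at the origin on the work surface. World frame = base frame: x ahead of the robot, y to its left, z up, the work surface at z = 0. Lengths are in m, angles in rad, forces in N, time in s.
With the tool pointing down it reaches from about 0.4 to 0.925 m from the base axis. Payload 4.1 kg.
Tool frame: the origin (TCP) lies at the very end of the fingers, on their centre line; the grasp point (between the pads) lies 19 mm behind it; z points along the fingers, y is the line along which they close (so a half turn about z gives the same grasp; the last joint's range is limited). The gripper opens to 85 mm and grips with 20 to 120 N. Pads are 22 mm wide; open, the fingers measure 114 mm over their backs; the gripper's body (76 mm by 85 mm) begins 54 mm behind the grasp point. The pads swing forward as they close: fully open they stand 13 mm farther back than shut.
Start: joints at [-1.289, 0.398, 0.045, 1.537, -0.019, 1.207, -0.051], TCP at [0.242, 0.603, 0.231] pointing down, gripper open.
Joint ranges: [-2.82, 2.82], [-0.49, 2.23], [-1.37, 1.46], [0, 2.46], [-1.36, 4.5], [0.23, 2], [-2.94, 2.94]. Speed limits (rad/s): [2.57, 2.57, 3.14, 3.14, 3.14, 3.14, 3.14].

### API

Orientations are given as a unit quaternion [w, x, y, z].
In Python, from station import read_state, get_image, order gives the robot as it stands.
- The arm moves only by the tool carry_out, never from a script. Its argument "deltas" is a list of rows, each a list of 7 numbers: the shift along the tool's x, y, z as a fraction of full scale, then the turn, a rotation vector about the tool's x, y, z as a fraction of full scale, then the gripper's target within -1 to 1 (fully open at 1, half-way at 0, shut at -1). A call has exactly 8 rows; each row is the pose to reach, as a shift and turn from the pose commanded when the call began, along the tool's axes at that moment, turning the shorter way round; what a row does not reach only later rows make up. Full scale, the value 1, is 0.25 m for a shift and pi rad for a turn. A row lasts 1/10 s, in which the tool goes at most 50 mm and 8.59 degrees, less where a joint would pass 70% of its speed; a pose out of reach is approached as far as the arm can. A call with a number of a shift or a turn outside -1 to 1 is refused whole. A call with a gripper value outside its range is refused whole. The fingers move at their own pace and stop on an object; "newtons" is the grip in N (left out, the last holds). Time passes only in rows, so rows that repeat a pose let the fingers close, or fill a call up. It gives the time, the measured TCP pose, the force, the opening and the grip force at its end, in the units of the state.
- read_state(): the state, without advancing time (a new reading comes with each control period).
- get_image(name): name is "scene" or "top" or "wrist"; returns a dict with "color" (400x640x3 uint8, blue, green, red), "z_map" (400x640 float32, m along the optical axis (not along the pixel's ray), 0 where there is no reading), "K" (3x3 intrinsics, pixels), "distortion" ([k1, k2, p1, p2, k3] as OpenCV has them; the pictures are not rectified), "R" (3x3) and "t" (3): a world point X has camera coordinates R X + t. Camera axes: x right, y down, z forward; pixel columns grow to the right and rows downward; lengths in m; the calibration is good to about 2 mm. A picture is of the moment at which its call begins.
- order.sign_off(): hands the job in; it is judged then, once.
The state is a dict: "t": time; "qpos": joint angles; "qd": joint speeds; "joint_torque": joint torques, N m; "ee_pos": TCP position; "ee_rot": TCP orientation; "force": force on the tool from outside, world axes, zero at the start; "wrist_torque": the same for the moment, N m; "width": opening from 0.0 (shut) to 1.0 (fully open); "gripper_force": force on a finger pad.
Only numpy, scipy, OpenCV 4.12 (cv2) and the standard library are available. Lean on these libraries where they do the work, as an engineer would, in place of code of your own. Each camera call takes 0.05 s, during which the arm holds its last target. There are 200 camera calls.

## Working session

There is one attempt and no reset: what is moved stays moved. The work goes in short steps, Python scripts to look and compute and a tool call to move; the robot and the scene stay as the last step left them, time stands still between calls to the robot, and variables do not carry over. Pictures are saved under pics/ and viewed, at most 10 in all, crops included, and the job is handed in when it is done.

Besides the shell and the picture viewer there is one more tool, called after "Emit:" as name([rows], argument=value, ...), one row to a line, values as JSON. carry_out: Moves the arm, as the interface text tells. Shift numbers are shares of 0.25 m and turn numbers shares of pi rad, none past 1 either way. Its arguments: {"type":"object","properties":{"deltas":{"type":"array","items":{"type":"array","items":{"type":"number","minimum":-1,"maximum":1}}},"newtons":{"type":"number"}},"required":["deltas"]}

```bash
mkdir -p pics
cat > h.py <<'E'
import numpy as np, cv2
from station import read_state, get_image, order
def pts(im):
    z=im["z_map"]; v,u=np.mgrid[:z.shape[0],:z.shape[1]]
    n=cv2.undistortPoints(np.stack([u,v],-1).reshape(-1,1,2).astype(np.float64),im["K"],np.array(im["distortion"])).reshape(-1,2)
    c=np.c_[n,np.ones(len(n))]*z.reshape(-1,1)
    w=(c-im["t"])@im["R"]
    w[z.ravel()==0]=np.nan
    return w.reshape(z.shape+(3,))
E
python3 - <<'E'
from h import *
s=read_state(); print(s)
a=get_image("scene");b=get_image("top")
np.savez("im0.npz",scene=pts(a),top=pts(b),sc=a["color"],tc=b["color"])
for n,a in(("scene",a),("top",b)):
    cv2.imwrite(f"pics/{n}0.png",a["color"]); print(n,-np.array(a["R"]).T@a["t"])
E
```

```text
{'t': 0.0, 'qpos': array([-1.28897883,  0.39919102,  0.04505196,  1.53786185, -0.01867105,
        1.20687508, -0.05070677]), 'qd': array([ 0.00093951, -0.00043499,  0.00051121,  0.00040834,  0.0007493 ,
        0.00043185,  0.00058157]), 'joint_torque': array([-8.00923317e-04, -4.75122106e+01,  1.36388976e+00, -2.54215837e+01,
        1.14332058e-02,  9.12357500e-03,  2.45581509e-05]), 'ee_pos': array([0.24136012, 0.60286299, 0.23027254]), 'ee_rot': array([-9.84575220e-05,  1.89211440e-01,  9.81935902e-01, -9.52146818e-04]), 'force': array([0.27892206, 0.33549297, 0.135644  ]), 'wrist_torque': array([-0.01679044,  0.00849414,  0.04317631]), 'gripper_force': 0.0, 'width': 0.9989567977885525}
scene [ 0.99432021 -0.65835855  0.64884269]
top [ 0.43317188 -0.04327684  1.22487554]
```

View pics/scene0.png

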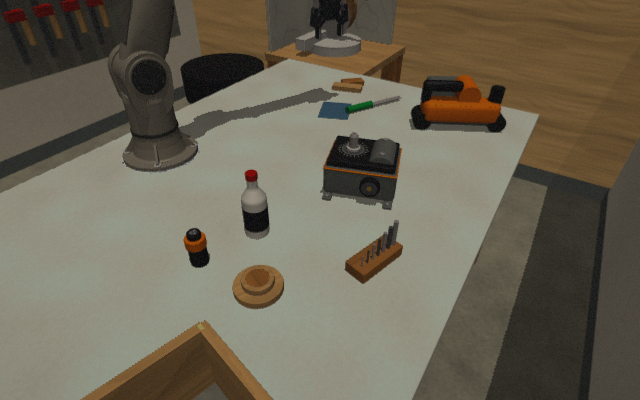

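View pics/top0.png

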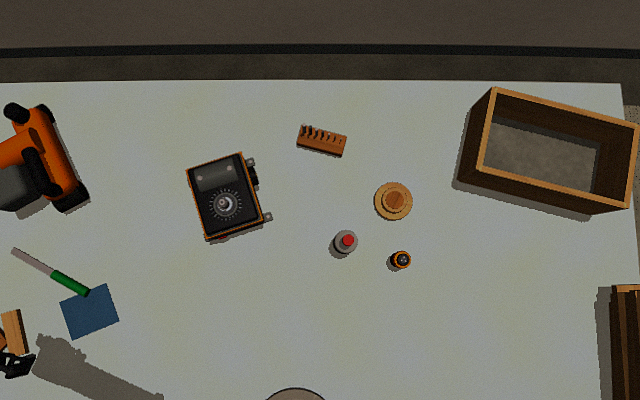

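The top view shows the chuck at about (401,260), the nose at (224,203), the glue at (346,241) and the turning at (393,201). In the scene view the chuck is at about (196,245) and the nose at (354,140).

Run:
```python
from h import *
d=np.load("im0.npz")
def box(n,u0,u1,v0,v1): return d[n][v0:v1,u0:u1].reshape(-1,3)
def rep(name,p,lo,hi):
    p=p[(p[:,2]>lo)&(p[:,2]<hi)]
    if len(p)<3: print(name,len(p));return
    (c,r)=cv2.minEnclosingCircle(p[:,:2].astype(np.float32))
    print(name,len(p),"med",np.median(p,0).round(4),"circ",np.round(c,4),round(r,4),"zmax",p[:,2].max().round(4))
for n,ch,no in(("top",(385,418,243,280),(208,242,188,222)),("scene",(180,212,222,270),(335,372,125,165))):
    c=box(n,*ch);rep(n+" chuck all",c,.02,.2);rep(n+" knob top",c,.079,.1);rep(n+" collar",c,.045,.078)
    q=box(n,*no);rep(n+" nose all",q,.125,.2);rep(n+" nose tip",q,.15,.2);rep(n+" deck",q,.1,.118)
for k,b in(("glue",(330,362,225,258)),("turn",(372,414,180,222)),("stand",(295,350,120,160))): rep(k,box("top",*b),.02,.25)
rep("deck",box("top",190,262,155,235),.1,.116)
rep("cover",box("top",190,250,150,200),.118,.14)
```

```text
top chuck all 277 med [ 0.4443 -0.2683  0.0747] circ [ 0.444 -0.273] 0.023 zmax 0.0926
top knob top 112 med [ 0.4443 -0.2727  0.0873] circ [ 0.4438 -0.2724] 0.0147 zmax 0.0926
top collar 148 med [ 0.4444 -0.2655  0.0722] circ [ 0.444 -0.273] 0.023 zmax 0.0779
top nose all 99 med [0.5781 0.1714 0.1521] circ [0.5799 0.1746] 0.0155 zmax 0.1624
top nose tip 67 med [0.579  0.1736 0.1548] circ [0.5792 0.1734] 0.0116 zmax 0.1624
top deck 1008 med [0.5748 0.1722 0.1111] circ [0.5787 0.1745] 0.0599 zmax 0.1179
scene chuck all 613 med [ 0.4553 -0.2812  0.0664] circ [ 0.4446 -0.2741] 0.0229 zmax 0.088
scene knob top 141 med [ 0.4467 -0.2748  0.0853] circ [ 0.4454 -0.2727] 0.0154 zmax 0.088
scene collar 301 med [ 0.4573 -0.2837  0.0674] circ [ 0.4446 -0.2741] 0.0229 zmax 0.0779
scene nose all 114 med [0.5819 0.1659 0.1429] circ [0.5791 0.1707] 0.013 zmax 0.1568
scene nose tip 27 med [0.581  0.1695 0.1542] circ [0.5787 0.1717] 0.011 zmax 0.1568
scene deck 901 med [0.5888 0.1569 0.1091] circ [0.5792 0.1711] 0.0846 zmax 0.1179
glue 464 med [ 0.4852 -0.1227  0.1183] circ [ 0.4884 -0.1273] 0.0293 zmax 0.1771
turn 706 med [ 0.601  -0.2615  0.0337] circ [ 0.6026 -0.263 ] 0.0515 zmax 0.0429
stand 973 med [ 0.7686 -0.0686  0.0313] circ [ 0.7692 -0.0689] 0.0694 zmax 0.1003
deck 2667 med [0.5874 0.1709 0.1107] circ [0.6061 0.1824] 0.107 zmax 0.116
cover 811 med [0.6532 0.1956 0.1255] circ [0.643  0.1933] 0.0622 zmax 0.1349
```

Emit:
carry_out([
  [-0.12,-0.065,-0.025,0,0,0,1],
  [-0.24,-0.13,-0.05,0,0,0,1],
  [-0.36,-0.195,-0.075,0,0,0,1],
  [-0.48,-0.26,-0.1,0,0,0,1],
  [-0.6,-0.325,-0.125,0,0,0,1],
  [-0.72,-0.39,-0.15,0,0,0,1],
  [-0.84,-0.455,-0.175,0,0,0,1],
  [-0.96,-0.52,-0.2,0,0,0,1],
], newtons=60)

```text
t: 0.9
ee_pos: [0.4166, 0.3922, 0.2812]
ee_rot: [-0.0, 0.189, 0.982, -0.0]
force: [0.8, 0.3, -0.6]
width: 1.002
gripper_force: 0.0
```

Emit:
carry_out([
  [-0.1,-0.11,0,0,0,0,1],
  [-0.2,-0.22,0,0,0,0,1],
  [-0.3,-0.33,0,0,0,0,1],
  [-0.4,-0.44,0,0,0,0,1],
  [-0.5,-0.55,0,0,0,0,1],
  [-0.6,-0.66,0,0,0,0,1],
  [-0.7,-0.77,0,0,0,0,1],
  [-0.8,-0.88,0,0,0,0,1],
])

```text
t: 1.7
ee_pos: [0.52, 0.1135, 0.281]
ee_rot: [-0.0, 0.189, 0.982, -0.0]
force: [0.3, 1.0, -1.1]
width: 0.994
gripper_force: 0.0
```

Emit:
carry_out([
  [-0.03,-0.11,0,0,0,0,1],
  [-0.06,-0.22,0,0,0,0,1],
  [-0.09,-0.33,0,0,0,0,1],
  [-0.12,-0.44,0,0,0,0,1],
  [-0.15,-0.55,0,0,0,0,1],
  [-0.18,-0.66,0,0,0,0,1],
  [-0.21,-0.77,0,0,0,0,1],
  [-0.24,-0.86,0,0,0,0,1],
])

```text
t: 2.5
ee_pos: [0.495, -0.1086, 0.281]
ee_rot: [-0.0, 0.19, 0.982, -0.0]
force: [0.3, 0.8, 0.2]
width: 1.002
gripper_force: 0.0
```

Emit:
carry_out([
  [-0.01,-0.1,0,0,0,0,1],
  [-0.02,-0.2,0,0,0,0,1],
  [-0.03,-0.3,0,0,0,0,1],
  [-0.04,-0.4,0,0,0,0,1],
  [-0.05,-0.5,0.0,0,0,0,1],
  [-0.056,-0.6,0.05,0,0,0,1],
  [-0.057,-0.686,0.2,0,0,0,1],
  [-0.057,-0.686,0.3,0,0,0,1],
])

```text
t: 3.3
ee_pos: [0.4426, -0.2744, 0.2047]
ee_rot: [-0.001, 0.192, 0.981, -0.001]
force: [0.4, 0.5, 0.2]
width: 0.996
gripper_force: 0.0
```

Run:
```python
from h import *
s=read_state(); print(s["ee_pos"],s["ee_rot"],s["qpos"].round(3))
a=get_image("wrist"); cv2.imwrite("pics/w1.png",a["color"]); p=pts(a)
print("cam",-a["R"].T@a["t"])
q=p.reshape(-1,3); m=(np.hypot(q[:,0]-.4446,q[:,1]+.273)<.04)&(q[:,2]>.03)&(q[:,2]<.1)
for lo,hi in((.08,.1),(.066,.078)):
    k=q[m&(q[:,2]>lo)&(q[:,2]<hi)]
    if len(k)>3: print(lo,len(k),np.median(k,0).round(4),cv2.minEnclosingCircle(k[:,:2].astype(np.float32)))
```

```text
[ 0.44264926 -0.27438946  0.20472884] [-7.33143287e-04  1.91943976e-01  9.81405369e-01 -6.88459238e-04] [-0.098  0.232  0.665  1.889 -0.16   1.075  1.816]
cam [ 0.37378887 -0.24551657  0.34515407]
0.08 757 [ 0.4422 -0.2704  0.0837] ((0.44311484694480896, -0.2710600793361664), 0.01512455940246582)
0.066 749 [ 0.4351 -0.267   0.0695] ((0.4431834816932678, -0.27055540680885315), 0.02273186296224594)
```

View pics/w1.png

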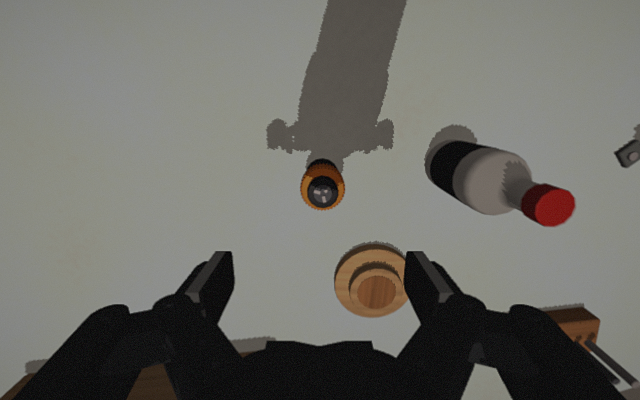

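Emit:
carry_out([
  [0,0,0.1,0,0,0,1],
  [0,0,0.22,0,0,0,1],
  [0,0,0.35,0,0,0,1],
  [0,0,0.47,0,0,0,1],
  [0,0,0.57,0,0,0,1],
  [0,0,0.64,0,0,0,1],
  [0,0,0.67,0,0,0,1],
  [0,0,0.67,0,0,0,1],
])

```text
t: 4.15
ee_pos: [0.4452, -0.2708, 0.0383]
ee_rot: [-0.001, 0.189, 0.982, 0.0]
force: [-0.1, -0.2, 0.3]
width: 0.999
gripper_force: 0.0
```

Emit:
carry_out([
  [0,0,0,0,0,0,0.3],
  [0,0,0,0,0,0,0.0],
  [0,0,0,0,0,0,-0.3],
  [0,0,0,0,0,0,-0.7],
  [0,0,0,0,0,0,-1],
  [0,0,0,0,0,0,-1],
  [0,0,0,0,0,0,-1],
  [0,0,0,0,0,0,-1],
], newtons=60)

```text
t: 4.95
ee_pos: [0.4461, -0.2718, 0.0399]
ee_rot: [0.001, 0.189, 0.982, 0.0]
force: [-0.5, 0.3, 6.0]
width: 0.485
gripper_force: 60.2
```

Emit:
carry_out([
  [0,0,-0.06,0,0,0,-1],
  [0,0,-0.18,0,0,0,-1],
  [0,0,-0.32,0,0,0,-1],
  [0,0,-0.47,0,0,0,-1],
  [0,0,-0.62,0,0,0,-1],
  [0,0,-0.76,0,0,0,-1],
  [0,0,-0.88,0,0,0,-1],
  [0,0,-0.96,0,0,0,-1],
])

```text
t: 5.75
ee_pos: [0.4453, -0.272, 0.2818]
ee_rot: [0.002, 0.19, 0.982, -0.0]
force: [0.5, -0.7, -2.0]
width: 0.487
gripper_force: 61.2
```

```bash
cat >> h.py <<'E'
from scipy.spatial.transform import Rotation
def tool():
    s=read_state(); w,x,y,z=s["ee_rot"]; return s,Rotation.from_quat([x,y,z,w]).as_matrix()
def frac(world):
    s,R=tool(); return (R.T@(np.array(world)-s["ee_pos"])/.25).round(3)
E
python3 - <<'E'
from h import *
s,R=tool(); print(s["ee_pos"],s["force"],s["qpos"].round(2))
for n in("wrist","scene","top"):
    a=get_image(n); q=(pts(a).reshape(-1,3)-s["ee_pos"])@R; c=a["color"].reshape(-1,3).astype(int)
    org=(c[:,2]>110)&(c[:,2]>1.7*c[:,0])&(c[:,1]<c[:,2]*.8)
    m=(np.hypot(q[:,0],q[:,1])<.035)&(q[:,2]>-.07)&(q[:,2]<.06)
    o=q[m&org]
    if len(o)>5: print(n,"orange",len(o),np.percentile(o,[2,50,98],axis=0).round(4))
    k=q[m]; print(n,"all z",np.percentile(k[:,2],[1,99]).round(4)); 
    if n=="wrist": cv2.imwrite("pics/w2.png",a["color"])
E
```

```text
[ 0.44530559 -0.27197517  0.28181769] [ 0.45728177 -0.66015813 -2.03227106] [-0.14  0.16  0.69  1.79 -0.11  1.23  1.77]
wrist all z [-0.0692  0.0347]
scene all z [-0.0688  0.0354]
top all z [-0.0693  0.0376]
```

View pics/w2.png

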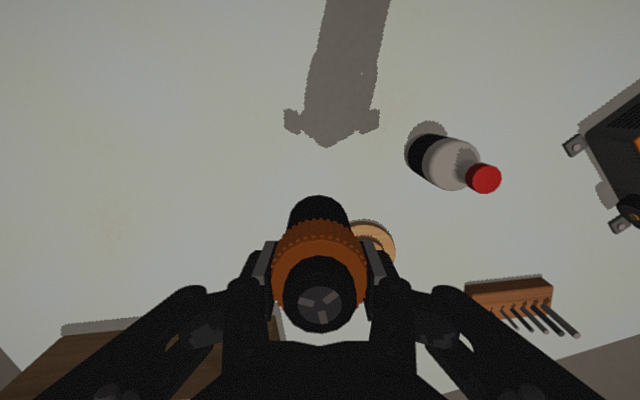

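Emit:
carry_out([
  [0.006,0.06,0,0,0,0,-1],
  [0.015,0.17,0,0,0,0,-1],
  [0.025,0.3,0,0,0,0,-1],
  [0.035,0.43,0,0,0,0,-1],
  [0.045,0.56,0,0,0,0,-1],
  [0.06,0.69,0,0,0,0,-1],
  [0.07,0.81,0,0,0,0,-1],
  [0.08,0.92,0,0,0,0,-1],
])

```text
t: 6.7
ee_pos: [0.511, -0.0487, 0.2768]
ee_rot: [-0.002, 0.189, 0.982, -0.0]
force: [-0.5, 1.0, -1.5]
width: 0.485
gripper_force: 61.2
```

Emit:
carry_out([
  [0.01,0.12,0,0,0,-0.03,-1],
  [0.02,0.25,0,0,0,-0.06,-1],
  [0.03,0.4,0,0,0,-0.09,-1],
  [0.045,0.54,0,0,0,-0.12,-1],
  [0.06,0.68,0,0,0,-0.15,-1],
  [0.07,0.8,0,0,0,-0.18,-1],
  [0.08,0.89,0,0,0,-0.21,-1],
  [0.082,0.925,0,0,0,-0.23,-1],
])

```text
t: 7.5
ee_pos: [0.5778, 0.1752, 0.276]
ee_rot: [-0.002, -0.174, 0.985, 0.0]
force: [-0.2, -0.3, -1.7]
width: 0.488
gripper_force: 61.1
```

Emit:
carry_out([
  [0,0,0,0,0,0,-1],
  [0,0,0,0,0,0,-1],
  [0,0,0,0,0,0,-1],
  [0,0,0,0,0,0,-1],
  [0,0,0,0,0,0,-1],
  [0,0,0,0,0,0,-1],
  [0,0,0,0,0,0,-1],
  [0,0,0,0,0,0,-1],
])

```text
t: 8.3
ee_pos: [0.5791, 0.1719, 0.2789]
ee_rot: [0.0, -0.17, 0.985, 0.0]
force: [0.2, -0.8, -2.2]
width: 0.485
gripper_force: 61.1
```

```bash
cat > m.py <<'E'
from h import *
from scipy.optimize import least_squares
s,R=tool(); print(s["ee_pos"],s["force"],s["qpos"].round(2), "yaw",np.degrees(np.arctan2(R[1,0],R[0,0])).round(1))
for n in("wrist","scene"):
    a=get_image(n); w=pts(a).reshape(-1,3); q=(w-s["ee_pos"])@R
    m=(np.hypot(q[:,0],q[:,1])<.026)&(q[:,2]>.006)&(q[:,2]<.033)
    k=q[m]
    if len(k)>20:
        f=least_squares(lambda p:np.hypot(k[:,0]-p[0]-p[2]*k[:,2],k[:,1]-p[1]-p[3]*k[:,2])-.020,[0,0,0,0],loss="soft_l1",f_scale=.001)
        g=least_squares(lambda p:np.hypot(k[:,0]-p[0],k[:,1]-p[1])-.020,[0,0],loss="soft_l1",f_scale=.001)
        print(n,"skirt axis (tool)",len(k),f.x.round(4),"upright",g.x.round(4),"world",(s["ee_pos"]+R@np.r_[g.x,.02]).round(4))
    m=(np.hypot(w[:,0]-.579,w[:,1]-.172)<.02)&(w[:,2]>.129)&(w[:,2]<.147)
    k=w[m]
    if len(k)>20:
        g=least_squares(lambda p:np.hypot(k[:,0]-p[0],k[:,1]-p[1])-.012,[.579,.172],loss="soft_l1",f_scale=.001)
        print(n,"nose",len(k),g.x.round(4))
    cv2.imwrite(f"pics/{n}3.png",a["color"])
E
python3 m.py
```

```text
[0.57911187 0.17185343 0.27889241] [ 0.16958194 -0.83062172 -2.17917057] [-0.6   0.29  0.3   1.59 -0.09  1.27  1.63] yaw -160.4
wrist skirt axis (tool) 836 [ 0.0021  0.0002  0.0019 -0.0108] upright [ 0.0022 -0.    ] world [0.5771 0.1711 0.2589]
wrist nose 104 [0.5787 0.1753]
scene skirt axis (tool) 178 [ 0.0027 -0.0008  0.013  -0.0199] upright [ 0.0029 -0.0012] world [0.5768 0.1697 0.2589]
scene nose 61 [0.5779 0.1741]
```

Emit:
carry_out([
  [-0.005,0.007,0.03,0,0,0,-1],
  [-0.011,0.014,0.09,0,0,0,-1],
  [-0.011,0.014,0.15,0,0,0,-1],
  [-0.011,0.014,0.21,0,0,0,-1],
  [-0.011,0.014,0.26,0,0,0,-1],
  [-0.011,0.014,0.29,0,0,0,-1],
  [-0.011,0.014,0.3,0,0,0,-1],
  [-0.011,0.014,0.3,0,0,0,-1],
])

```text
t: 9.2
ee_pos: [0.5806, 0.1761, 0.2036]
ee_rot: [-0.0, -0.17, 0.985, -0.0]
force: [0.3, -0.2, -2.4]
width: 0.486
gripper_force: 61.1
```

```bash
python3 m.py
python3 - <<'E'
import cv2,numpy as np
a=cv2.imread("pics/scene3.png")[90:190,300:420]; b=cv2.imread("pics/wrist3.png")[170:400,180:460]
a=cv2.resize(a,None,fx=4,fy=4,interpolation=cv2.INTER_CUBIC);b=cv2.resize(b,(310,400))
cv2.imwrite("pics/c4.png",np.hstack([a,b]))
E
```

```text
[0.58057973 0.17605702 0.20362716] [ 0.32049049 -0.23539365 -2.38699599] [-0.59  0.35  0.29  1.68 -0.11  1.12  1.64] yaw -160.4
wrist skirt axis (tool) 842 [ 0.0021  0.0002  0.0033 -0.0126] upright [ 0.0022 -0.    ] world [0.5785 0.1753 0.1836]
wrist nose 21 [0.5786 0.1754]
scene skirt axis (tool) 154 [ 0.0025 -0.001   0.0193 -0.0009] upright [ 0.0028 -0.001 ] world [0.5783 0.1742 0.1836]
scene nose 61 [0.5782 0.1735]
```

View pics/c4.png

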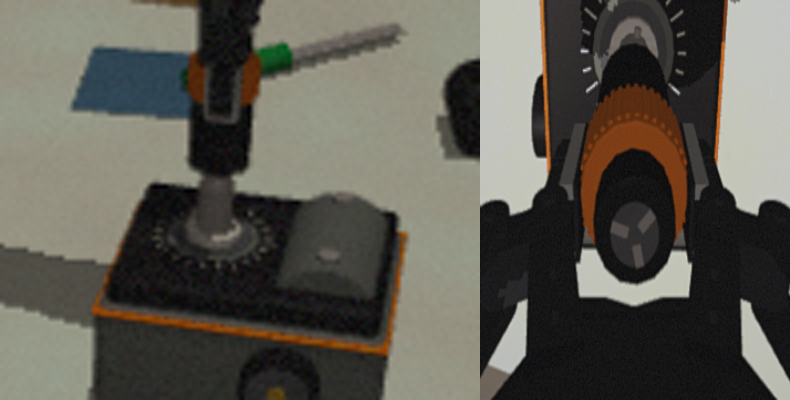

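The skirt hangs right above the nose: in the left crop it is at about (220,150) with the nose at (215,200), and both cameras put the two axes within 1 mm. I'll lower it slowly.

Emit:
carry_out([
  [0,0,0.01,0,0,0,-1],
  [0,0,0.02,0,0,0,-1],
  [0,0,0.03,0,0,0,-1],
  [0,0,0.04,0,0,0,-1],
  [0,0,0.05,0,0,0,-1],
  [0,0,0.06,0,0,0,-1],
  [0,0,0.07,0,0,0,-1],
  [0,0,0.07,0,0,0,-1],
])

```text
t: 10.1
ee_pos: [0.5802, 0.1761, 0.1858]
ee_rot: [-0.0, -0.17, 0.985, -0.0]
force: [0.2, 0.7, -2.4]
width: 0.488
gripper_force: 61.1
```

Emit:
carry_out([
  [0,0,0.01,0,0,0,-1],
  [0,0,0.02,0,0,0,-1],
  [0,0,0.03,0,0,0,-1],
  [0,0,0.04,0,0,0,-1],
  [0,0,0.05,0,0,0,-1],
  [0,0,0.06,0,0,0,-1],
  [0,0,0.064,0,0,0,-1],
  [0,0,0.064,0,0,0,-1],
])

```text
t: 10.9
ee_pos: [0.5804, 0.1761, 0.1701]
ee_rot: [-0.0, -0.17, 0.985, 0.0]
force: [-0.8, -0.4, -2.1]
width: 0.488
gripper_force: 61.1
```

Emit:
carry_out([
  [0,0,0.004,0,0,0,-1],
  [0,0,0.008,0,0,0,-1],
  [0,0,0.012,0,0,0,-1],
  [0,0,0.016,0,0,0,-1],
  [0,0,0.02,0,0,0,-1],
  [0,0,0.02,0,0,0,-1],
  [0,0,0.02,0,0,0,-1],
  [0,0,0.02,0,0,0,-1],
])

```text
t: 11.7
ee_pos: [0.5808, 0.1762, 0.166]
ee_rot: [0.0, -0.17, 0.985, 0.0]
force: [-1.3, 0.1, 4.1]
width: 0.484
gripper_force: 61.6
```

Emit:
carry_out([
  [0,-0.0007,0.008,0,0,0.022,-1],
  [0.0001,-0.0013,0.01,0,0,0.044,-1],
  [0.0002,-0.002,0.01,0,0,0.067,-1],
  [0.0004,-0.0026,0.01,0,0,0.089,-1],
  [0.0006,-0.0033,0.01,0,0,0.111,-1],
  [0.0008,-0.0039,0.01,0,0,0.133,-1],
  [0.0011,-0.0045,0.01,0,0,0.156,-1],
  [0.0015,-0.0051,0.01,0,0,0.178,-1],
])

```text
t: 12.5
ee_pos: [0.5824, 0.1747, 0.1655]
ee_rot: [0.002, 0.11, 0.994, 0.001]
force: [-0.8, -0.7, 12.1]
width: 0.489
gripper_force: 62.5
```

Emit:
carry_out([
  [0,-0.0007,0,0,0,0.022,-1],
  [0.0001,-0.0013,0,0,0,0.044,-1],
  [0.0002,-0.002,0,0,0,0.067,-1],
  [0.0004,-0.0026,0,0,0,0.089,-1],
  [0.0006,-0.0033,0,0,0,0.111,-1],
  [0.0008,-0.0039,0,0,0,0.133,-1],
  [0.0011,-0.0045,0,0,0,0.156,-1],
  [0.0015,-0.0051,0,0,0,0.178,-1],
])

```text
t: 13.3
ee_pos: [0.5819, 0.1731, 0.1656]
ee_rot: [0.002, 0.38, 0.925, 0.001]
force: [-3.0, -2.3, 12.4]
width: 0.486
gripper_force: 62.5
```

Emit:
carry_out([
  [0,-0.0007,0,0,0,0.022,-1],
  [0.0001,-0.0013,0,0,0,0.044,-1],
  [0.0002,-0.002,0,0,0,0.067,-1],
  [0.0004,-0.0026,0,0,0,0.089,-1],
  [0.0006,-0.0033,0,0,0,0.111,-1],
  [0.0008,-0.0039,0,0,0,0.133,-1],
  [0.0011,-0.0045,0,0,0,0.156,-1],
  [0.0015,-0.0051,0,0,0,0.178,-1],
])

```text
t: 14.1
ee_pos: [0.5806, 0.1722, 0.1655]
ee_rot: [0.001, 0.62, 0.784, 0.001]
force: [-1.7, -1.3, 12.5]
width: 0.489
gripper_force: 62.6
```

Emit:
carry_out([
  [0,-0.0007,0,0,0,0.022,-1],
  [0.0001,-0.0013,0,0,0,0.044,-1],
  [0.0002,-0.002,0,0,0,0.067,-1],
  [0.0004,-0.0026,0,0,0,0.089,-1],
  [0.0006,-0.0033,0,0,0,0.111,-1],
  [0.0008,-0.0039,0,0,0,0.133,-1],
  [0.0011,-0.0045,0,0,0,0.156,-1],
  [0.0015,-0.0051,0,0,0,0.178,-1],
])

```text
t: 14.9
ee_pos: [0.5789, 0.1716, 0.1652]
ee_rot: [0.001, 0.813, 0.582, 0.001]
force: [-2.2, -3.0, 10.8]
width: 0.49
gripper_force: 62.6
```

Emit:
carry_out([
  [0,-0.0007,0,0,0,0.022,-1],
  [0.0001,-0.0013,0,0,0,0.044,-1],
  [0.0002,-0.002,0,0,0,0.067,-1],
  [0.0004,-0.0026,0,0,0,0.089,-1],
  [0.0006,-0.0033,0,0,0,0.111,-1],
  [0.0008,-0.0039,0,0,0,0.133,-1],
  [0.0011,-0.0045,0,0,0,0.156,-1],
  [0.0015,-0.0051,0,0,0,0.178,-1],
])

```text
t: 15.7
ee_pos: [0.5763, 0.1731, 0.1622]
ee_rot: [0.001, 0.941, 0.338, -0.0]
force: [-0.4, -0.7, 0.6]
width: 0.487
gripper_force: 62.2
```

Emit:
carry_out([
  [0,0,0.003,0,0,0,-1],
  [0,0,0.006,0,0,0,-1],
  [0,0,0.009,0,0,0,-1],
  [0,0,0.012,0,0,0,-1],
  [0,0,0.016,0,0,0,-1],
  [0,0,0.02,0,0,0,-1],
  [0,0,0.02,0,0,0,-1],
  [0,0,0.02,0,0,0,-1],
])

```text
t: 16.5
ee_pos: [0.576, 0.1737, 0.1607]
ee_rot: [-0.001, 0.941, 0.338, -0.0]
force: [-8.8, -1.0, 18.9]
width: 0.483
gripper_force: 64.2
```

```bash
python3 -c "
from h import *
s=read_state();print(s['ee_pos'],s['force'],s['wrist_torque'],s['qpos'].round(2))"
```

```text
[0.57603705 0.17374059 0.16069792] [-8.80074227 -0.95019142 18.87070904] [-0.22351252  2.14497135  0.31123545] [-1.02  0.53  0.91  1.75 -0.47  1.09 -0.83]
```

Emit:
carry_out([
  [-0.003,-0.0025,-0.005,0,0,-0.01,-1],
  [-0.003,-0.0025,-0.005,0,0,-0.02,-1],
  [-0.003,-0.0025,-0.005,0,0,-0.03,-1],
  [-0.003,-0.0025,0,0,0,-0.03,-1],
  [-0.003,-0.0025,0,0,0,-0.03,-1],
  [-0.003,-0.0025,0,0,0,-0.03,-1],
  [-0.003,-0.0025,0,0,0,-0.03,-1],
  [-0.003,-0.0025,0,0,0,-0.03,-1],
])

```text
t: 17.3
ee_pos: [0.5758, 0.173, 0.1585]
ee_rot: [0.0, 0.925, 0.381, 0.0]
force: [-2.2, -2.1, 4.9]
width: 0.481
gripper_force: 62.6
```

```bash
python3 -c "
from h import *
s=read_state();print(s['ee_pos'],s['force'],s['wrist_torque'],s['ee_rot'])"
```

```text
[0.5757532  0.17297957 0.15845905] [-2.17196486 -2.13742293  4.91101403] [-0.50941557  0.50026291  0.02644461] [1.89392470e-04 9.24606378e-01 3.80923751e-01 3.25350849e-04]
```

Emit:
carry_out([
  [0,0,0.004,0,0,0,-1],
  [0,0,0.008,0,0,0,-1],
  [0,0,0.012,0,0,0,-1],
  [0,0,0.016,0,0,0,-1],
  [0,0,0.02,0,0,0,-1],
  [0,0,0.024,0,0,0,-1],
  [0,0,0.028,0,0,0,-1],
  [0,0,0.028,0,0,0,-1],
])

```text
t: 18.1
ee_pos: [0.5759, 0.1732, 0.1531]
ee_rot: [-0.0, 0.925, 0.381, 0.001]
force: [-5.1, -3.2, 13.6]
width: 0.484
gripper_force: 63.4
```

```bash
python3 -c "
from h import *
s=read_state();print(s['ee_pos'],s['force'],s['wrist_torque'],s['ee_rot'])"
```

```text
[0.57594692 0.17316332 0.15307244] [-5.12542225 -3.22716616 13.61076323] [-0.51554897  1.19144402  0.08195607] [-4.13256570e-04  9.24579113e-01  3.80989483e-01  5.53511800e-04]
```

Emit:
carry_out([
  [-0.002,-0.001,0.003,0,0,0,-1],
  [-0.004,-0.0014,0.006,0,0,0,-1],
  [-0.004,-0.0014,0.009,0,0,0,-1],
  [-0.004,-0.0014,0.012,0,0,0,-1],
  [-0.004,-0.0014,0.015,0,0,0,-1],
  [-0.004,-0.0014,0.018,0,0,0,-1],
  [-0.004,-0.0014,0.02,0,0,0,-1],
  [-0.004,-0.0014,0.02,0,0,0,-1],
])

```text
t: 18.9
ee_pos: [0.5761, 0.1732, 0.1518]
ee_rot: [-0.002, 0.925, 0.381, 0.002]
force: [-12.3, -1.6, 33.9]
width: 0.484
gripper_force: 65.4
```

```bash
python3 -c "
from h import *
s=read_state();print(s['ee_pos'],s['force'],s['wrist_torque'],s['ee_rot'])"
```

```text
[0.57610254 0.17317257 0.1518219 ] [-12.31346053  -1.60247334  33.88130391] [-0.49354694  2.57923792  0.12670303] [-0.00161841  0.92457992  0.38098016  0.00186271]
```

Emit:
carry_out([
  [-0.004,-0.003,-0.008,0,0,0,-1],
  [-0.008,-0.006,-0.008,0,0,0.01,-1],
  [-0.008,-0.006,-0.008,0,0,-0.01,-1],
  [-0.008,-0.006,-0.004,0,0,0.01,-1],
  [-0.008,-0.006,-0.002,0,0,-0.008,-1],
  [-0.008,-0.006,0,0,0,0,-1],
  [-0.008,-0.006,0,0,0,0,-1],
  [-0.008,-0.006,0,0,0,0,-1],
])

```text
t: 19.7
ee_pos: [0.5766, 0.1729, 0.1517]
ee_rot: [0.0, 0.924, 0.382, 0.005]
force: [-3.7, -1.2, 27.6]
width: 0.489
gripper_force: 64.7
```

```bash
python3 m.py
python3 - <<'E'
from h import *
s,R=tool(); print(s['force'],s['wrist_torque'],s['ee_rot'])
for n in ("wrist","scene","top"):
    a=get_image(n); p=pts(a).reshape(-1,3)
    m=(np.hypot(p[:,0]-.578,p[:,1]-.1745)<.013)&(p[:,2]>.18)&(p[:,2]<.21); print(n,"knob z",m.sum(),np.percentile(p[m][:,2],[10,50,90]).round(4) if m.sum() else "")
    m=(np.hypot(p[:,0]-.578,p[:,1]-.1745)>.03)&(np.hypot(p[:,0]-.578,p[:,1]-.1745)<.045)&(p[:,2]>.1)&(p[:,2]<.12); print(n,"deck z",m.sum(),np.median(p[m][:,2]).round(4) if m.sum() else "")
    if n=="scene":im=a["color"][90:190,300:420]
    if n=="wrist":b=a["color"][150:400,180:460]
cv2.imwrite("pics/c5.png",np.hstack([cv2.resize(im,None,fx=4,fy=4,interpolation=cv2.INTER_CUBIC),cv2.resize(b,(310,400))]))
E
```

```text
[0.57656009 0.17287128 0.15172865] [-3.73343555 -1.17221784 27.58511307] [-1.01  0.53  0.88  1.77 -0.46  1.06 -0.75] yaw 44.9
wrist skirt axis (tool) 809 [ 0.0026 -0.0005 -0.0101 -0.0123] upright [ 0.0024 -0.0008] world [0.5779 0.1752 0.1317]
wrist nose 113 [0.6091 0.1739]
scene skirt axis (tool) 137 [ 0.0017  0.0001 -0.0059 -0.0098] upright [ 0.0016 -0.0001] world [0.5778 0.1741 0.1317]
scene nose 85 [0.5817 0.1657]
[-5.22395564 -1.58027577 26.67428852] [-0.52535148  0.86970478  0.31247814] [3.08053717e-04 9.24350957e-01 3.81510407e-01 5.00233212e-03]
wrist knob z 2943 [0.1953 0.196  0.1968]
wrist deck z 4854 0.1078
scene knob z 4 [0.1962 0.1972 0.1974]
scene deck z 213 0.1092
top knob z 0 
top deck z 305 0.1107
```

View pics/c5.png

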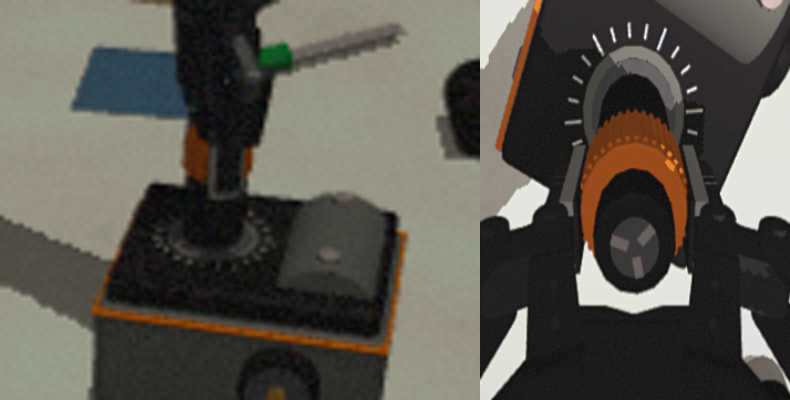

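The chuck is home. The knob top measures 88 mm above the deck in both cameras, which is the expected 2 + 86 mm. The height didn't change between 27 N and 34 N of press, so it is against a hard stop. I'll hand in while still pressing.

```bash
python3 -c "
from station import order
print(order.sign_off())"
```

```text
the job is handed in; nothing more can be done
None
```

The chuck is keyed over the nose's pins and fully home on the shoulder, and I handed the job in at about 20 s with the arm still pressing it down at roughly 27 N; the bystander objects were not approached, though I did not re-measure them.

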